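Vent and open the vacuum jar in the jar block, hold the cap over it

TASK

Let the vacuum out of the square storage jar by pressing the plunger on its cap fully down to its stop; then unscrew the cap (counter-clockwise from above) until its thread lets go, with the jar staying seated in the jar block that braces it. Lift the cap off and finish still holding it, level and still, straight above the jar's mouth with about two centimetres of clear air between them; do not put it down, and leave the other things alone.

Things in the scene. Friction and masses are not known exactly. Their poses are not given: they have to be found in the camera images.
- block: fixed grey jar block on the bench, 108 x 108 mm, 34 mm high, with a square pocket (66.5 mm wide, floor 6 mm above the bench) that stops the jar turning. Origin: centre of its underside; its x and y axes run along its sides.
- jar: loose glass jar, brown contents, 0.5 to 0.8 kg; square body 64 mm wide, 85 mm high, then a shoulder and a round neck 42 mm across, 93 to 118 mm up (50 mm over the threads). Stands in the pocket with about 1 mm play; only its weight keeps it down: pulling an engaged cap lifts it. Origin: centre of its underside, z up, x and y along its sides.
- jar_mouth (a point): centre of the jar's rim, 118 mm above its underside. A sprung rubber seal in the mouth pushes the closed cap up against the threads with about 15 N, so it is tight: up to 0.5 N m to turn. When the threads let go, the seal lifts the cap by up to 3 mm; a gripper that holds it feels a few N upward at most.
- cap: loose round ribbed steel screw cap, 61 mm across, 22 mm high, 0.1 kg with its plunger. Origin: its centre, half-way up, z up; closed, this lies 3 mm below the jar's rim. Grip it from above across any diameter, with 40 N or more. Below the closed skirt are 10 mm of bare neck, then the shoulder and the square body (corners reach past the cap).
- cap_edge (a point): centre of the skirt's lower edge, 11 mm below the cap's centre. Inside the skirt are three lugs, held under three thread ledges. Turned counter-clockwise from above the lugs come clear after 40 to 65 degrees (it varies); 66 to 72 degrees from closed is always clear; beyond 76 they may meet the next thread. Then it lifts straight up: lugs past the threads after 8 mm, skirt past the rim after 15 mm.
- vent (a joint): vent plunger on the cap: how far it is pressed, 0 up to 0.008 m at the stop; the spring takes about 1.2 N to start and 3.6 N at the stop, and it springs back when released.
- vent_top (a point): centre of the top face of the vent plunger, a black knob 20 mm across and 8 mm thick on a stem, its top 16 mm above the middle of the cap's flat top; pressed straight down.
- mill: bystander: dark wooden pepper mill, 152 mm high, 54 mm across. Origin: centre of its underside.
- spice: bystander: small round spice jar with a steel cap and paper label, 95 mm high, 50 mm across. Origin: centre of its underside.
Not all that is in view belongs to the job. Of the things shaped like the block, the grey one is meant.

How it is judged:
By the outcome, as a careful person would: the job done as asked, in the order asked, and still so for the second after the job is handed in, while the arm keeps its last pose, push and grip.
It also fails if it takes over 45 s, if anything falls off the work surface, if the arm or the gripper's body presses on something with over 40 N, if the wrist force passes 120 N, or if a joint passes its speed limit or range.

ROBOT

A 6-joint arm with a two-finger parallel gripper is mounted at the origin on the work surface. World frame = base frame: x ahead of the robot, y to its left, z up, the work surface at z = 0. Lengths are in m, angles in rad, forces in N, time in s.
With the tool pointing down it reaches from about 0.25 to 0.775 m from the base axis. Payload 4 kg.
Tool frame: the origin (TCP) lies between the finger pads; the fingertips stand 14 mm ahead of it and the grasp point (between the pads) lies 5 mm behind it (arm.tip_reach is the distance from the TCP to the fingertips, in m); z points along the fingers, y is the line along which they close (so a half turn about z gives the same grasp; the last joint's range is limited). The gripper opens to 85 mm and grips with 20 to 120 N. Pads are 22 mm wide; open, the fingers measure 114 mm over their backs; the gripper's body (76 mm by 85 mm) begins 54 mm behind the grasp point. The pads swing forward as they close: fully open they stand 13 mm farther back than shut.
Start: joints at [1.068, 0.087, 1.371, -0, 1.684, -0.103], TCP at [0.214, 0.507, 0.245] pointing down, gripper open.
Joint ranges: [-3.1, 3.1], [-0.76, 2.03], [0.27, 2.55], [-1.08, 4.22], [0.17, 2.65], [-2.57, 2.57]. Speed limits (rad/s): [2.79, 2.79, 3.14, 3.14, 3.14, 3.14].

INTERFACE

Orientations are given as [roll, pitch, yaw] about the fixed x, y, z axes, in that order (R = Rz(yaw) Ry(pitch) Rx(roll)).
In Python, from bench import arm, gripper_open, close_gripper, readout, eyes, models gives the robot as it stands. Calls block until the motion is done:
- arm.move_ptp(position, orientation): joint-space move of the TCP to a pose.
- arm.move_straight(position, rotation=None, speed=0.15, stop_force=None): straight line of the TCP; rotation=None keeps the orientation; speed is the mean speed in m/s. With stop_force (N) it stops when the force on the tool has changed by that much, and returns True; else False.
- arm.goto_joints(angles): joint-space move.
- gripper_open() and close_gripper(grip_force=None): open the fingers fully, or close them until they stop; grip_force is the grip in N (None keeps the last).
- arm.dwell(seconds).
- arm.ik(position, orientation): joint angles nearest the present ones, or None.
- readout.sense(): the state.
- eyes.read_camera(name): name is "scene" or "side" or "wrist"; returns a dict with "color" (384x512x3 uint8, blue, green, red), "z_map" (384x512 float32, m along the optical axis (not along the pixel's ray), 0 where there is no reading), "fx", "fy", "cx", "cy" (pixels), "k1" (the pictures are not rectified: a ray, as slopes to the right and down, at radius r is drawn at 1 + k1 r^2 times it, then the intrinsics apply), "eye" and "orientation" of the camera in the world; the wrist camera has in their place "T_tool_cam" (4x4, takes a point from camera to tool coordinates, whose origin is the TCP and whose axes are the flange's). Camera axes: x right, y down, z forward; pixel columns grow to the right and rows downward; lengths in m; the calibration is good to about 2 mm. A picture is of the moment at which its call begins: read the wrist's pose just before it.
A pose or a line that the arm cannot do raises arm.PlanningError and nothing moves.
- arm.close_job(): hands the job in; it is judged then, once.
Trained networks look in a picture, given as the dict that the camera call returned (one of the last four; its "shot" number tells which), for a name from the list of things; names that differ only in an ending like _2 or _b are one class to them, and where a whole thing is asked for, a point or a joint stands for the part that bears it (a point fixed in the world has none). Each returns a list of dicts, best first, with "confidence" (0 to 1); they miss things now and then, are a little off and sometimes report something else, mostly with a low value. They report only what shows in the picture. A call takes as long as a camera call. They do not tell look-alikes from the thing itself.
- models.recognise(picture, thing): "box" ([left, top, right, bottom] in pixels, round what is visible of it).
- models.trace(picture, thing): "region" (384x512 bool, what is visible of it) and "box" ([left, top, right, bottom] in pixels, round what is visible of it).
The state is a dict: "time_s": time; "joints": joint angles; "qvel": joint speeds; "joint_efforts": joint torques, N m; "ee_pos": TCP position; "ee_rot": TCP orientation; "ft_force": force on the tool from outside, world axes, zero at the start; "ft_torque": the same for the moment, N m; "opening": finger opening in m; "gripper_force": force on a finger pad.
Only numpy, scipy, OpenCV 4.12 (cv2) and the standard library are available. Lean on these libraries where they do the work, as an engineer would, in place of code of your own. Each camera call takes 0.05 s, during which the arm holds its last target. There are 200 camera calls.

## Working session

There is one attempt and no reset: what is moved stays moved. The work goes in short steps, each a Python script; the robot and the scene stay as the last script left them, time stands still between calls to the robot, and variables do not carry over. Pictures are saved under pics/ and viewed, at most 10 in all, crops included, and the job is handed in when it is done.

```bash
ls; mkdir -p pics; cat > h.py <<'E'
import numpy as np, cv2
from scipy.spatial.transform import Rotation as R
from bench import arm, gripper_open, close_gripper, readout, eyes, models
def Rm(o): 
    o=np.array(o); return o if o.shape==(3,3) else R.from_euler('xyz',o).as_matrix()
def shot(n):
    s=readout.sense(); p=eyes.read_camera(n)
    if n=='wrist':
        T=np.eye(4); T[:3,:3]=Rm(s['ee_rot']); T[:3,3]=s['ee_pos']; T=T@np.array(p['T_tool_cam'])
    else:
        T=np.eye(4); T[:3,:3]=Rm(p['orientation']); T[:3,3]=p['eye']
    p['T']=T; return p
def cloud(p):
    h,w=p['z_map'].shape; K=np.array([[p['fx'],0,p['cx']],[0,p['fy'],p['cy']],[0,0,1]])
    u,v=np.meshgrid(np.arange(w),np.arange(h)); d=np.stack([(u-p['cx'])/p['fx'],(v-p['cy'])/p['fy']],-1)
    q=d.copy()
    for _ in range(10): q=d/(1+p['k1']*(q**2).sum(-1,keepdims=True))
    z=p['z_map']; P=np.concatenate([q*z[...,None],z[...,None]],-1)
    P=P@p['T'][:3,:3].T+p['T'][:3,3]; P[z==0]=np.nan
    return P
E
cat > a.py <<'E'
from h import *
s=readout.sense(); print(s['time_s'],s['ee_pos'],s['ee_rot'],s['opening'])
for n in ['scene','side']:
    p=shot(n); cv2.imwrite(f'pics/{n}.png',p['color']); print(n,p['eye'],p['k1'])
    P=cloud(p)
    for t in ['block','jar','cap','vent','mill','spice']:
        for r in models.trace(p,t)[:4]:
            q=P[r['region']]; q=q[~np.isnan(q[:,0])]
            print(t,round(r['confidence'],2),np.round(r['box']),np.round(np.median(q,0),3) if len(q) else None,np.round(np.percentile(q[:,2],[2,98]),3) if len(q) else None)
E
python3 a.py
```

```text
pics
0.0 [0.21386375 0.50619776 0.2441007 ] [-3.13931360e+00 -2.33987092e-04  2.74176189e+00] 0.0850708413289804
scene [1.08324074 0.07645861 0.82824513] 0.023844943690952258
block 0.89 [274. 187. 320. 234.] [0.576 0.157 0.034] [0.003 0.038]
block 0.83 [217. 236. 268. 292.] [0.686 0.037 0.032] [0.001 0.037]
block 0.73 [266. 130. 311. 172.] [0.33  0.155 0.031] [0.003 0.037]
block 0.59 [334. 231. 388. 288.] [0.671 0.307 0.031] [0.002 0.036]
jar 0.64 [282. 191. 316. 221.] [0.567 0.159 0.076] [0.032 0.106]
cap 0.91 [286. 173. 312. 199.] [0.544 0.163 0.132] [0.001 0.149]
vent 0.19 [351. 176. 379. 211.] [0.52  0.33  0.068] [0.004 0.097]
mill 0.77 [210. 167. 231. 218.] [ 0.531 -0.021  0.092] [0.006 0.152]
spice 0.63 [352. 175. 381. 211.] [0.521 0.33  0.068] [0.008 0.097]
spice 0.31 [297. 172. 306. 182.] [0.539 0.164 0.148] [0.137 0.15 ]
side [ 0.48373082 -0.77434342  0.63081209] -0.01797159376312326
block 0.83 [241. 195. 284. 226.] [0.561 0.125 0.035] [0.003 0.039]
block 0.69 [161. 193. 213. 230.] [0.328 0.143 0.028] [0.002 0.038]
block 0.64 [296. 221. 348. 259.] [0.682 0.024 0.03 ] [0.005 0.038]
block 0.59 [280. 170. 323. 198.] [0.668 0.277 0.028] [0.001 0.038]
jar 0.76 [247. 178. 276. 211.] [0.538 0.138 0.082] [0.035 0.115]
cap 0.79 [251. 164. 278. 184.] [0.537 0.152 0.133] [0.114 0.15 ]
vent 0.43 [250. 160. 273. 186.] [0.537 0.152 0.133] [0.114 0.15 ]
mill 0.7 [245. 201. 268. 262.] [ 0.515 -0.037  0.079] [0.006 0.152]
spice 0.6 [243. 152. 255. 186.] [0.501 0.32  0.073] [0.013 0.098]
```

```bash
python3 -c "
import cv2
a=cv2.imread('pics/scene.png')[110:310,180:420];cv2.imwrite('pics/c1.png',cv2.resize(a,(720,600),interpolation=cv2.INTER_CUBIC))"
```

```text
(no output)
```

View pics/c1.png

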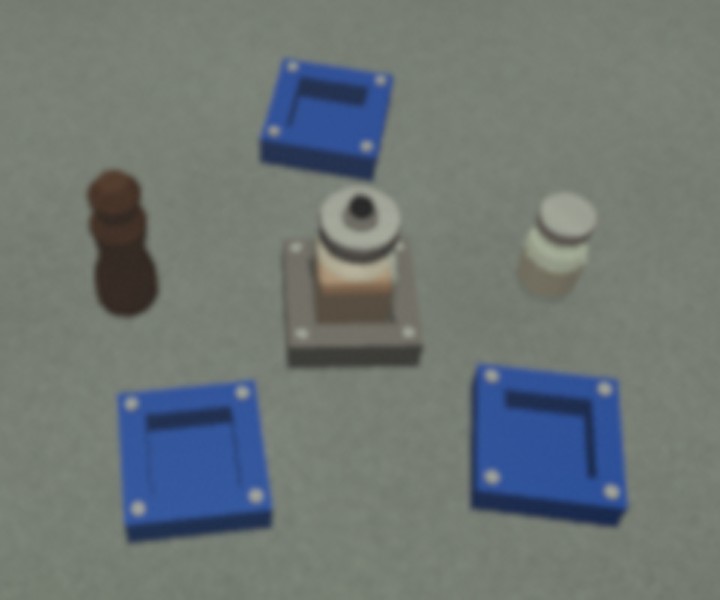

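Candidates shaped like the block are grey at scene (297,210) and blue at (242,264), (288,151) and (361,260). The enlarged crop confirms that the grey one, which holds the brown jar with the knobbed cap at (299,185), is the one meant. The mill at (220,193) and spice at (366,193) stand well clear. Next is a closer wrist look.

```bash
cat > b.py <<'E'
from h import *
print(arm.tip_reach)
s=readout.sense()
for y in np.arange(-180,180,20):
    q=arm.ik([0.537,0.163,0.14],[np.pi,0,np.deg2rad(y)])
    print(y,None if q is None else np.round(q[[0,5]] if hasattr(q,'shape') else [q[0],q[5]],2),end='; ')
T=np.array(eyes.read_camera('wrist')['T_tool_cam']); print(np.round(T,3))
import sys
yaw=s['ee_rot'][2]
Rt=R.from_euler('xyz',[np.pi,0,yaw]).as_matrix()
c=np.array([0.537,0.163,0.135]); 
# put cap on the optical axis at 0.22 m
cam=T[:3,3]+T[:3,2]*0.22
arm.move_ptp(c-Rt@cam,[np.pi,0,yaw]) if (c-Rt@cam)[2]>0.22 else print('low',c-Rt@cam)
p=shot('wrist'); cv2.imwrite('pics/w1.png',p['color']); P=cloud(p); np.save('P.npy',P)
print(readout.sense()['ee_pos'],readout.sense()['time_s'])
for t in ['vent','cap','jar','block']:
    for r in models.trace(p,t)[:2]:
        q=P[r['region']]; q=q[~np.isnan(q[:,0])]
        print(t,round(r['confidence'],2),np.round(r['box']),np.round(np.median(q,0),4),np.round(np.percentile(q[:,2],[2,98]),4))
def circ(m):
    m=m.astype(np.uint8); n,l,st,_=cv2.connectedComponentsWithStats(m); l=l==1+np.argmax(st[1:,4])
    k=np.argwhere(l)[:,::-1]; h=cv2.convexHull(k.astype(np.int32))[:,0]; X=P[h[:,1],h[:,0]]
    (x,y),r=cv2.minEnclosingCircle(X[:,:2].astype(np.float32)); return np.round([x,y,r,np.median(P[l][:,2])],4)
Z=np.nan_to_num(P[...,2]); near=np.hypot(P[...,0]-.537,P[...,1]-.163)<.05
print('top',circ((abs(Z-.132)<.005)&near),'knob',circ((Z>.142)&near))
E
python3 b.py
```

```text
0.014
-180 [ 0.19 -1.38]; -160 [ 0.19 -1.73]; -140 [ 0.19 -2.08]; -120 [ 0.19 -2.42]; -100 None; -80 None; -60 None; -40 [0.19 2.46]; -20 [0.19 2.11]; 0 [0.19 1.76]; 20 [0.19 1.42]; 40 [0.19 1.07]; 60 [0.19 0.72]; 80 [0.19 0.37]; 100 [0.19 0.02]; 120 [ 0.19 -0.33]; 140 [ 0.19 -0.68]; 160 [ 0.19 -1.03]; [[ 0.    -0.964 -0.267  0.067]
 [ 1.     0.    -0.001  0.001]
 [ 0.001 -0.267  0.964 -0.128]
 [ 0.     0.     0.     1.   ]]
low [0.54411609 0.15909479 0.21863605]
[0.2141134  0.50662689 0.24539046] 0.8
block 0.9 [ 42. 293.  83. 381.] [0.3704 0.1726 0.0338] [0.0015 0.0356]Traceback (most recent call last):
  File "b.py", line 26, in <module>
    print('top',circ((abs(Z-.132)<.005)&near),'knob',circ((Z>.142)&near))
                ~~~~^^^^^^^^^^^^^^^^^^^^^^^^^
  File "b.py", line 22, in circ
    m=m.astype(np.uint8); n,l,st,_=cv2.connectedComponentsWithStats(m); l=l==1+np.argmax(st[1:,4])
                                                                               ~~~~~~~~~^^^^^^^^^^
    return _wrapfunc(a, 'argmax', axis=axis, out=out, **kwds)
    return bound(*args, **kwds)
ValueError: attempt to get argmax of an empty sequence
```

```bash
sed -i "s/^for y in/for y in []:pass\nfor y in/; s/np.arange(-180,180,20)/[]/; s/\*0.22$/*0.24/; s/^yaw=.*/yaw=np.deg2rad(65)/; s/>0.22 else/>0.21 else/" b.py; python3 b.py
```

```text
0.014
[[ 0.    -0.964 -0.267  0.067]
 [ 1.     0.    -0.001  0.001]
 [ 0.001 -0.267  0.964 -0.128]
 [ 0.     0.     0.     1.   ]]
[0.53473195 0.16196157 0.23800389] 2.825
vent 0.77 [236. 176. 265. 205.] [0.5367 0.1675 0.1478] [0.1339 0.1492]
cap 0.84 [212. 145. 290. 227.] [0.5381 0.1705 0.1321] [0.1212 0.1485]
jar 0.88 [208. 125. 296. 190.] [0.5469 0.1963 0.0887] [0.0232 0.0924]
block 0.86 [346. 142. 481. 269.] [0.6858 0.0425 0.033 ] [0.0045 0.0357]
block 0.69 [ 30. 186. 146. 297.] [0.3187 0.1716 0.0311] [0.0018 0.0357]
top [0.5367 0.1671 0.0312 0.1321] knob [0.5371 0.163  0.05   0.3048]
```

View pics/w1.png

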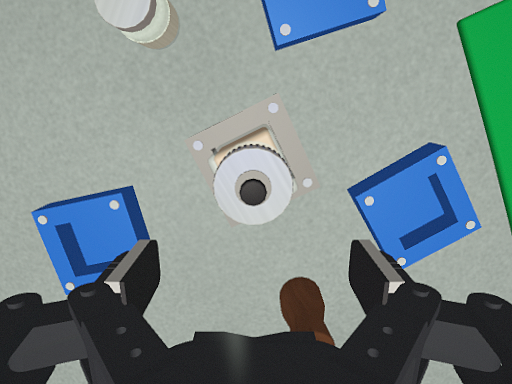

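The wrist picture shows the cap centre at (253,186) and the knob at (252,191), with the grey block beneath. Depth puts both at x, y = (0.537, 0.167). Pressing the plunger next.

```bash
cat > c.py <<'E'
from h import *
C=np.array([0.5367,0.1673]); o=[np.pi,0,np.deg2rad(65)]
close_gripper(grip_force=60)
arm.move_ptp([*C,0.185],o)
f0=np.array(readout.sense()['ft_force'])
def rep(t):
    s=readout.sense(); print(t,round(s['time_s'],2),np.round(s['ee_pos'],4),np.round(np.array(s['ft_force'])-f0,2),np.round(s['ft_torque'],2),round(s['opening'],4))
rep('above')
for i,f in enumerate([1.0,10]):
    print(arm.move_straight([*C,0.143],speed=0.02,stop_force=f)); rep('press')
arm.dwell(0.3); rep('hold')
E
python3 c.py
```

```text
above 4.12 [0.5355 0.167  0.1832] [0. 0. 0.] [-0.02  0.02 -0.01] 0.0001
True
press 5.37 [0.5366 0.1673 0.1593] [1.96 0.5  1.45] [ 0.04 -0.13 -0.01] 0.0001
True
press 5.84 [0.5368 0.1673 0.1542] [-0.87 -1.05  3.8 ] [-0.07  0.31  0.03] 0.0001
hold 6.14 [0.5367 0.1673 0.154 ] [-0.65 -1.11  4.76] [-0.1   0.27  0.  ] 0.0003
```

```bash
cat > d.py <<'E'
from h import *
C=np.array([0.5367,0.1673]); o=[np.pi,0,np.deg2rad(65)]
def rep(t):
    s=readout.sense(); print(t,round(s['time_s'],2),np.round(s['ee_pos'],4),np.round(s['ft_force'],2),np.round(s['ft_torque'],2),round(s['opening'],4))
rep('start')
print(arm.move_straight([*C,0.149],speed=0.01,stop_force=8)); rep('press'); arm.dwell(0.4); rep('hold')
arm.move_straight([*C,0.20],speed=0.1); arm.dwell(.2); rep('up')
gripper_open(); rep('open')
p=shot('wrist'); P=cloud(p); cv2.imwrite('pics/w2.png',p['color'])
Z=np.nan_to_num(P[...,2]); near=np.hypot(P[...,0]-.537,P[...,1]-.167)<.045
for a,b in [(.129,.136),(.144,.152)]:
    m=near&(Z>a)&(Z<b); X=P[m]; print(len(X), X.size and np.round([*(X.min(0)+X.max(0))/2,*(X.max(0)-X.min(0)),np.median(X[:,2])],4))
E
python3 d.py
```

```text
start 6.14 [0.5367 0.1673 0.154 ] [-1.37 -0.99  5.3 ] [-0.1   0.27  0.  ] 0.0003
True
press 6.45 [0.5367 0.1673 0.1541] [-1.3  -0.98  3.86] [-0.08  0.13 -0.03] -0.0001
hold 6.85 [0.5367 0.1673 0.1541] [-1.93  0.56  5.63] [-0.07  0.28 -0.  ] -0.0001
up 7.66 [0.5362 0.1672 0.1988] [ 0.52  0.2  -0.07] [0. 0. 0.] 0.0003
open 8.44 [0.5367 0.1673 0.2   ] [-0.25  0.06  0.72] [-0.02 -0.02 -0.05] 0.0854
5553 [0.537  0.1671 0.1323 0.0597 0.0605 0.0065 0.1321]
797 [0.5368 0.1674 0.1471 0.0194 0.0194 0.0056 0.1478]
```

```bash
cat > e.py <<'E'
from h import *
C=np.array([0.5369,0.1672])
def rep(t):
    s=readout.sense(); print(t,round(s['time_s'],2),np.round(s['ee_pos'],4),np.round(s['ft_force'],2),np.round(s['ft_torque'],2),round(s['opening'],4),round(float(np.max(s['gripper_force'])),1))
rep('start')
print(arm.move_straight([*C,0.114],speed=0.08,stop_force=10)); arm.dwell(.2); rep('down')
close_gripper(grip_force=60); arm.dwell(.3); rep('grip')
p=shot('side'); cv2.imwrite('pics/s2.png',cv2.resize(p['color'][120:230,200:330],(709,600),interpolation=cv2.INTER_CUBIC))
E
python3 e.py
```

```text
start 8.49 [0.5367 0.1673 0.2   ] [-1.   -0.47 -0.58] [ 0.01 -0.01  0.  ] 0.0854 0.0
False
down 9.92 [0.5372 0.1673 0.1146] [ 0.13  0.4  -0.99] [0.04 0.02 0.01] 0.0853 0.0
grip 10.58 [0.5368 0.1674 0.1147] [-3.24  1.38  4.74] [ 0.13  0.5  -0.04] 0.06 64.8
```

View pics/s2.png

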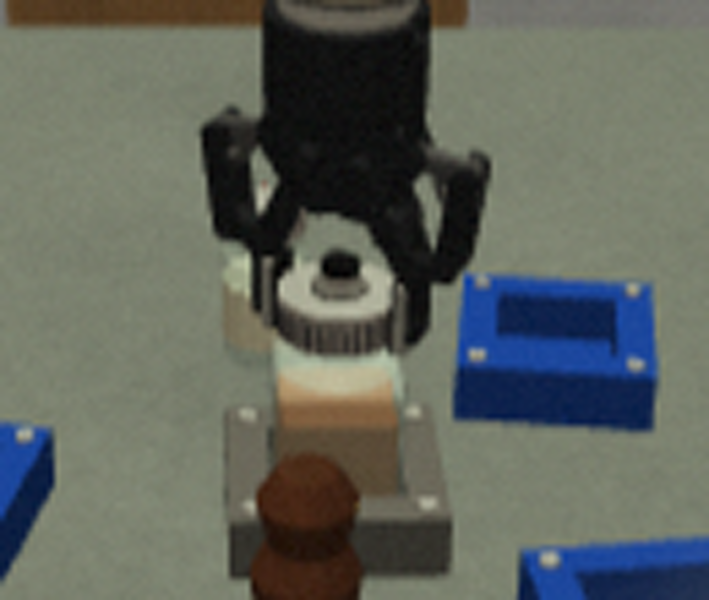

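The side crop shows both pads flush on the ribbed skirt at (340,320), level and clear of the jar's shoulder, with the opening at 60 mm. Turning next.

```bash
cat > f.py <<'E'
from h import *
C=np.array([0.5369,0.1672])
def rep(t):
    s=readout.sense(); print(t,round(s['time_s'],2),np.round(s['ee_pos'],4),np.round(np.rad2deg(s['ee_rot'][2]),1),np.round(s['ft_force'],2),np.round(s['ft_torque'],2),round(s['opening'],4))
for a in [6,14,22,30,38,46,54,62,68,71]:
    q=arm.ik([*C,0.114],[np.pi,0,np.deg2rad(65+a)]); arm.goto_joints(q); arm.dwell(.1); rep(a)
E
python3 f.py
```

```text
6 10.98 [0.5373 0.1674 0.1148] 71.0 [-1.97  0.31  5.54] [0.08 0.25 0.12] 0.0599
14 11.34 [0.5376 0.1676 0.1149] 79.0 [-1.04  1.27  5.09] [0.11 0.14 0.12] 0.0599
22 11.7 [0.5378 0.1676 0.115 ] 87.0 [-0.75  0.53  5.37] [0.19 0.11 0.08] 0.06
30 12.06 [0.5379 0.1678 0.1151] 95.0 [-1.48  2.22  6.07] [0.17 0.13 0.14] 0.0598
38 12.42 [0.5379 0.168  0.1153] 103.0 [-0.91  2.61  6.05] [0.23 0.21 0.12] 0.0597
46 12.78 [0.5376 0.168  0.1155] 111.0 [-1.72  1.65  7.4 ] [0.31 0.37 0.12] 0.06
54 13.13 [0.5374 0.1679 0.1157] 119.0 [-2.41  0.68  8.1 ] [0.15 0.56 0.07] 0.0602
62 13.49 [0.5373 0.1676 0.1157] 127.0 [-3.09  0.66  9.06] [0.14 0.54 0.13] 0.06
68 13.84 [0.5372 0.1675 0.1157] 133.0 [-3.72  0.32  8.94] [0.1 0.6 0.1] 0.0599
71 14.19 [0.5372 0.1674 0.1157] 136.0 [-4.93  0.02  8.05] [0.01 0.65 0.1 ] 0.06
```

```bash
cat > g.py <<'E'
from h import *
C=np.array([0.5369,0.1672])
def rep(t):
    arm.dwell(.15); L=[readout.sense()['ft_force'] for _ in range(1)]
    s=readout.sense(); print(t,round(s['time_s'],2),np.round(s['ee_pos'],4),np.round(s['ft_force'],2),np.round(s['ft_torque'],2),round(s['opening'],4)); return s['ft_force'][2]
for dz in [1,2,3,4,5]:
    arm.move_straight([*C,0.114+dz/1000],speed=0.02)
    if rep(dz)<-3: print('STOP'); break
p=shot('side'); cv2.imwrite('pics/s3.png',cv2.resize(p['color'][120:230,200:330],(709,600),interpolation=cv2.INTER_CUBIC))
E
python3 g.py
```

```text
1 14.59 [0.5371 0.1674 0.1162] [-3.54  0.48  7.  ] [0.05 0.48 0.06] 0.0598
2 14.99 [0.537  0.1674 0.1166] [-2.35 -0.21  6.03] [0.11 0.43 0.  ] 0.06
3 15.39 [0.537  0.1674 0.117 ] [-1.64  0.82  3.57] [0.22 0.21 0.03] 0.0601
4 15.79 [0.537  0.167  0.1176] [ 0.7   0.87 -0.34] [ 0.1 -0.  -0. ] 0.06
5 16.19 [0.5367 0.1671 0.1187] [ 0.32  0.61 -0.97] [0.02 0.02 0.04] 0.0597
```

View pics/s3.png

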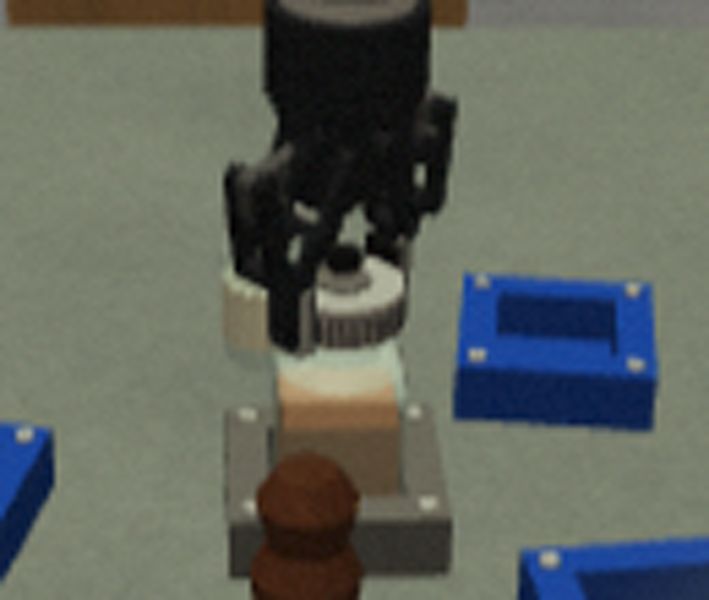

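The jar is still seated in its block and unrotated, the cap at (350,300) is higher, and the wrist carries only the cap's weight (-1 N), so the thread has let go. Lifting on, watching the force.

```bash
cat > k.py <<'E'
from h import *
C=np.array([0.5369,0.1672])
def rep(t):
    arm.dwell(.15)
    s=readout.sense(); print(t,round(s['time_s'],2),np.round(s['ee_pos'],4),np.round(s['ee_rot'],4),np.round(s['ft_force'],2),round(s['opening'],4)); return s['ft_force'][2]
for z in [.121,.123,.125,.128,.131,.1487]:
    if arm.move_straight([*C,z],speed=0.02,stop_force=4) and rep(z)<-3: print('STOP'); break
rep('end')
for n in ['side','scene']:
    p=shot(n); P=cloud(p)
    cv2.imwrite(f'pics/{n}4.png',cv2.resize(p['color'][110:230,200:330] if n=='side' else p['color'][140:250,240:360],(640,590),interpolation=cv2.INTER_CUBIC))
    for t in ['cap','jar']:
        for r in models.trace(p,t)[:1]:
            q=P[r['region']]; q=q[~np.isnan(q[:,0])]
            print(n,t,round(r['confidence'],2),r['box'],np.round(np.percentile(q,[2,50,98],axis=0),3).tolist())
E
python3 k.py
```

```text
end 18.77 [0.5368 0.1672 0.1485] [-3.1412e+00 -2.0000e-04  2.3737e+00] [-0.45  0.11 -0.29] 0.0598
side cap 0.85 [258.1, 152.6, 275.1, 173.4] [[0.523, 0.136, 0.133], [0.543, 0.15, 0.167], [0.567, 0.194, 0.188]]
side jar 0.89 [250.4, 170.6, 278.9, 209.7] [[0.507, 0.133, 0.038], [0.54, 0.142, 0.091], [0.569, 0.188, 0.133]]
scene cap 0.74 [286.8, 164.3, 309.0, 188.4] [[0.513, 0.135, 0.147], [0.549, 0.158, 0.166], [0.569, 0.179, 0.184]]
scene jar 0.97 [283.5, 184.9, 312.8, 218.7] [[0.53, 0.132, 0.037], [0.565, 0.16, 0.089], [0.571, 0.193, 0.124]]
```

View pics/side4.png

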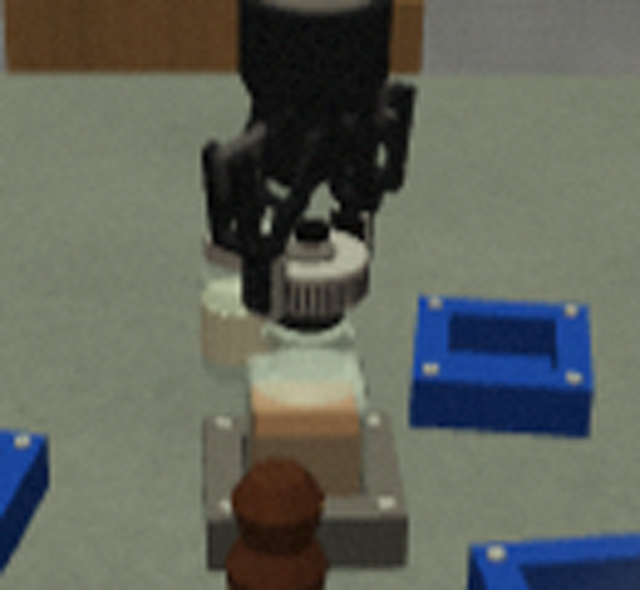

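```bash
cat > m.py <<'E'
from h import *
p=shot('wrist'); P=cloud(p)
Z=np.nan_to_num(P[...,2]); m=(np.hypot(P[...,0]-.537,P[...,1]-.167)<.04)&(Z>.158)&(Z<.171)
X=P[m]; X=X[abs(X[:,2]-np.median(X[:,2]))<.003]; A=np.c_[X[:,:2]-[.537,.167],np.ones(len(X))]
print('captop',len(X),np.round((X.min(0)+X.max(0))/2,4),np.round(np.linalg.lstsq(A,X[:,2],rcond=None)[0],4))
for n in ['side','scene']:
    P=cloud(shot(n)); Z=np.nan_to_num(P[...,2]); near=np.hypot(P[...,0]-.537,P[...,1]-.167)<.04
    for a,b in [(.103,.127),(.140,.152)]:
        X=P[near&(Z>a)&(Z<b)]; print(n,a,len(X),len(X) and np.round(np.percentile(X,[1,50,99],axis=0),4).tolist())
    print(np.histogram(Z[near],np.arange(.08,.2,.005)))
s=readout.sense(); print(s['time_s'],np.abs(s['qvel']).max())
E
python3 m.py
```

```text
captop 13818 [0.537  0.1692 0.1659] [ 0.0008 -0.0059  0.1661]
side 0.103 164 [[0.5145, 0.1418, 0.1031], [0.5372, 0.1509, 0.1177], [0.5621, 0.1735, 0.1266]]
side 0.14 46 [[0.5071, 0.1339, 0.1422], [0.5375, 0.1401, 0.1484], [0.5682, 0.1616, 0.1519]]
(array([ 29,  44,  98,  71,  33,  28,  26,  39,  31,  30,  39,   1,   5,
        27,  37,  37,  41, 135,  43,  31,  43,  22,  19]), array([0.08 , 0.085, 0.09 , 0.095, 0.1  , 0.105, 0.11 , 0.115, 0.12 ,
       0.125, 0.13 , 0.135, 0.14 , 0.145, 0.15 , 0.155, 0.16 , 0.165,
       0.17 , 0.175, 0.18 , 0.185, 0.19 , 0.195]))
scene 0.103 140 [[0.5344, 0.1398, 0.1034], [0.5542, 0.1592, 0.118], [0.5628, 0.184, 0.126]]
scene 0.14 55 [[0.5194, 0.132, 0.1428], [0.5662, 0.159, 0.1483], [0.5697, 0.1886, 0.1519]]
(array([ 27,  74, 156,  76,  21,  14,  18,  54,  38,   8,   0,   0,   6,
        35,  38,  37,  80, 272,  28,  37,  49,  21,  23]), array([0.08 , 0.085, 0.09 , 0.095, 0.1  , 0.105, 0.11 , 0.115, 0.12 ,
       0.125, 0.13 , 0.135, 0.14 , 0.145, 0.15 , 0.155, 0.16 , 0.165,
       0.17 , 0.175, 0.18 , 0.185, 0.19 , 0.195]))
19.225 0.0007793639998246433
```

View pics/scene4.png

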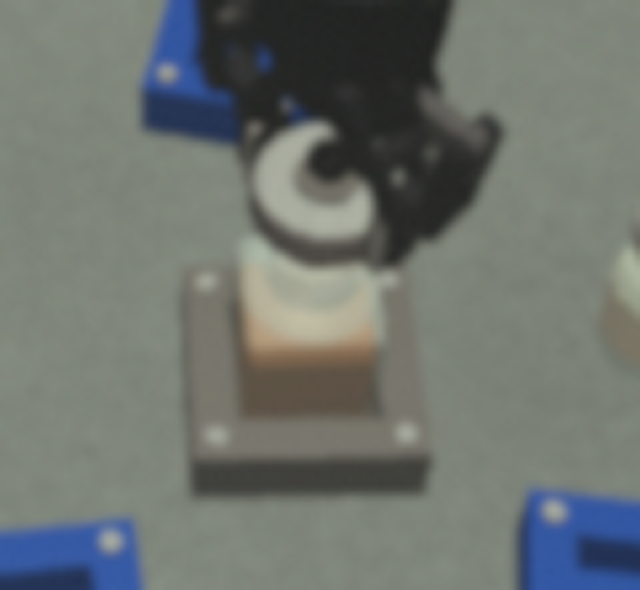

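The cap is level, with its lower edge at 0.144 m against the rim at 0.124 m, about 2 cm clear. It is centred over the seated jar and held still.

```bash
python3 -c "
from bench import arm
print(arm.close_job())"
```

```text
the job is handed in; nothing more can be done
None
```

The job is handed in: I pressed the vent plunger to its stop, then unscrewed the cap, and the arm is holding it level about 2 cm above the mouth of the jar, which is still seated in the grey block.

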